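# Refit the dough sheeter's roller scraper

### The arm

A 7-joint arm with a two-finger parallel gripper is mounted at the origin on the work surface. World frame = base frame: x ahead of the robot, y to its left, z up, the work surface at z = 0. Lengths are in mm, angles in rad, forces in N, time in s.
With the tool pointing down it reaches from about 400 to 925 mm from the base axis. Payload 5.6 kg.
Tool frame: the origin (TCP) lies between the finger pads; the fingertips stand 11 mm ahead of it and the grasp point (between the pads) lies 8 mm behind it (env.tips_ahead is the distance from the TCP to the fingertips, in mm); z points along the fingers, y is the line along which they close (so a half turn about z gives the same grasp; the last joint's range is limited). The gripper opens to 85 mm and grips with 20 to 120 N. Pads are 22 mm wide; open, the fingers measure 114 mm over their backs; the gripper's body (76 mm by 85 mm) begins 54 mm behind the grasp point. The pads swing forward as they close: fully open they stand 13 mm farther back than shut.
Start: joints at [-1.207, 0.468, -0.012, 1.603, 0.006, 1.071, -0.056], TCP at [257.228, 596.945, 208.99] pointing down, gripper open.
Joint ranges: [-2.53, 2.53], [-0.31, 2.02], [-1.57, 1.55], [0.28, 2.44], [-1.29, 4.43], [0.15, 1.84], [-2.92, 2.92]. Speed limits (rad/s): [2.57, 2.57, 3.14, 3.14, 3.14, 3.14, 3.14].

### API

Orientations are given as a rotation vector (axis times angle).
In Python, from rig import env, eyes, hand_in gives the robot as it stands. The module is installed in compiled form; this text tells all that it offers.
- The arm moves only by the shell command python3 -m crank 'ROWS' [OPENING] [FORCE]. ROWS is a JSON list of rows, 1 to 20 of them, each of 6 numbers: dx, dy, dz in mm, then a rotation vector rx, ry, rz in rad; each row is the pose to reach, as a shift and turn from the pose commanded when the command began, along the tool's axes at that moment; what a row does not reach only later rows make up. A row lasts 1/12 s, in which the tool goes at most 41.7 mm and 0.125 rad, less where a joint would pass 70% of its speed; a pose out of reach is approached as far as the arm can. OPENING is the finger opening in mm, set as the command begins (- or left out keeps the last). The fingers move at their own pace and stop on an object; FORCE is the grip in N (left out, the last holds). Time passes only in rows, so rows that do not move let the fingers close. It prints the time, the measured TCP pose, the force, the opening and the grip force at its end.
- env.read_state(): the state, without advancing time (a new reading comes with each control period).
- eyes.grab_frame(name): name is "scene" or "top" or "wrist"; returns (picture, depth): 400x640x3 uint8, red, green, blue; 400x640 float32, mm along the optical axis (not along the pixel's ray), 0 where there is no reading.
- eyes.camera_model(name): a dict with "intrinsics" (3x3 intrinsics, pixels), "R" (3x3) and "t" (3): a world point X has camera coordinates R X + t. Camera axes: x right, y down, z forward; pixel columns grow to the right and rows downward; lengths in mm; the calibration is good to about 2 mm. The wrist camera is an equidistant fisheye: a pixel r from the principal point sees the ray r / f radians off the axis. A picture is of the moment at which its call begins: read the wrist's pose just before it. camera_model takes no time and is no camera call; for the wrist camera it gives the pose at the moment of the call.
- hand_in(): hands the job in; it is judged then, once.
The state is a dict: "time_s": time; "joint_positions": joint angles; "dq": joint speeds; "joint_torque": joint torques, N m; "eef_pos": TCP position; "tool_rot": TCP orientation; "contact_force": force on the tool from outside, world axes, zero at the start; "wrist_torque": the same for the moment, N m; "opening": finger opening in mm; "finger_force": force on a finger pad.
Only numpy, scipy, OpenCV 4.12 (cv2) and the standard library are available. Lean on these libraries where they do the work, as an engineer would, in place of code of your own. Each camera call takes 0.05 s, during which the arm holds its last target. There are 200 camera calls.

### The job

The clean roller scraper lies on the bench beside the dough sheeter. Take it by its finger grip and, blade on the infeed side (the robot's side) and clear of the roller, set its two open clips on the tie rod from above, centred between the cheeks, and press just until both snap home, without forcing it. Then swing the blade down about the rod, holding it until you feel its white lip bear lightly on the upper roller (do not drop it or jam it on), let go, and leave the other things on the bench alone.

Things in the scene. Friction and masses are not known exactly. Their poses are not given: they have to be found in the camera images.
- sheeter: white bench dough sheeter, fixed. Origin: underside centre; x to the outfeed side (away from the robot), y along the rollers, z up. Two cheeks 170 mm long (x), 18 mm thick, 262 mm apart, tops 219 mm high; drive box, top 191 mm, lever to 221 mm, outside the -y cheek. Belts 79 mm high reach 265 mm from the middle, both ways. A low wire guard over the outfeed. Upper roller: see edge
- tie_rod: round steel rod, 12 mm diameter, 262 mm long, between the cheeks above the upper roller, fixed to the sheeter 200 mm above the bench, 20 mm to the outfeed side of its middle. Origin mid-length on the rod's axis; y along the rod, z up, x to the outfeed side. Free all round over the middle 256 mm
- scraper: loose scraper, 226 mm long (y), 0.2 to 0.36 kg. Origin on the axis of its two clips, midway between them. It lies clips and edge down, z up, origin 13 mm high. A blue spine (20 mm wide, top at z 15 mm) joins the clips; from it the steel blade slopes down to -x. Seated, the origin lies on the rod's axis and the scraper swings freely about it, blade heavy
- grip (a point): point in the scraper's finger grip, a blue upright rib on the spine, 10 mm thick (x), 60 mm long (y), z 15 to 46 mm; this point is at x 0, y 0, z 38 mm of the scraper frame. Pinch it across its thickness
- clip_left (a point): centre of the C of the blue clip at y +85 mm of the scraper: 16 mm wide, mouth opening to -z, cavity 13 mm, sprung jaws 9 mm apart, flared lips down to z -13 mm, about 18 mm apart there. Pressing both clips over the rod along -z takes about 5 to 14 N in all; they then snap and hold with about 0.5 mm play
- clip_right (a point): centre of the C of the clip at y -85 mm of the scraper, the same as the left one
- edge (a point): lowest line, mid-length, of the blade's 4 mm white wiper lip (gives up to 3.5 mm, 2 to 17 N): x -52, z -13 mm of the scraper. Rests on the upper roller: 70 mm diameter, axis along y, 32 mm to the infeed side of the tie rod and 54 to 73 mm below it, as the thickness was last set. Not measured: it lands when swung 11 to 32 degrees down from level; feel for it
- dredger: bystander: aluminium flour dredger, 68 mm across, 99 mm high, origin under its centre
- brush: bystander: pastry brush lying on the bench along its x, origin under its middle
- bowl: bystander: white bowl, 130 mm across, 60 mm high, origin under its centre

How it is judged (in metres and radians):
On the way, in this order (a step that is already met when the one before it is completed fails the run):
1. both clips are snapped home on the tie rod, with the blade still clear of the roller (x of clip_left in the frame of tie_rod between -0.003 and 0.003 m and z of clip_left in the frame of tie_rod between -0.003 and 0.003 m and x of clip_right in the frame of tie_rod between -0.003 and 0.003 m and z of clip_right in the frame of tie_rod between -0.003 and 0.003 m and y of scraper in the frame of tie_rod between -0.014 and 0.014 m and x of edge in the frame of tie_rod below -0.01 m and contact force between scraper and sheeter below 0.05 N), for 0.2 s.
2. the blade has been lowered by hand on to the upper roller: its lip bears on it while the scraper is still held, not dropped (x of clip_left in the frame of tie_rod between -0.003 and 0.003 m and z of clip_left in the frame of tie_rod between -0.003 and 0.003 m and x of clip_right in the frame of tie_rod between -0.003 and 0.003 m and z of clip_right in the frame of tie_rod between -0.003 and 0.003 m and y of scraper in the frame of tie_rod between -0.014 and 0.014 m and x of edge in the frame of tie_rod below -0.01 m and z of edge in the frame of tie_rod below -0.018 m and contact force between scraper and sheeter above 0.2 N and contact force between the fingers and scraper above 1 N), for 0.2 s.
At the end, for the whole second after the job is handed in: Both clip centres within 3 mm of the rod's axis, scraper centred between the cheeks within 14 mm, blade on the infeed side with its white lip resting on the upper roller (bearing more than 0.2 N), scraper at rest and let go (x of clip_left in the frame of tie_rod between -0.003 and 0.003 m and z of clip_left in the frame of tie_rod between -0.003 and 0.003 m and x of clip_right in the frame of tie_rod between -0.003 and 0.003 m and z of clip_right in the frame of tie_rod between -0.003 and 0.003 m and y of scraper in the frame of tie_rod between -0.014 and 0.014 m and x of edge in the frame of tie_rod below -0.01 m and z of edge in the frame of tie_rod below -0.018 m and contact force between scraper and sheeter above 0.2 N and linear speed of scraper below 0.02 m/s and angular speed of scraper below 0.2 rad/s and contact force between the fingers and scraper below 0.05 N); the robot touches nothing.
It fails at once if the scraper is forced on to the tie rod with more than 25 N (contact force between scraper and tie_rod above 25 N).
It fails at once if the scraper is jammed on the roller or the machine with more than 15 N (contact force between scraper and sheeter above 15 N).
It fails at once if the arm or gripper leans on the machine with more than 10 N (contact force between any of the arm, the fingers and sheeter above 10 N).
It fails at once if another thing on the bench is moved more than 20 mm (distance of any of dredger, brush, bowl from where it was at the start of the episode above 0.02 m).
It also fails if it takes over 72 s, if anything falls off the work surface, if the arm or the gripper's body presses on something with over 40 N, if the wrist force passes 120 N, or if a joint passes its speed limit or range.

## Working session

There is one attempt and no reset: what is moved stays moved. The work goes in short steps, Python scripts to look and compute and a shell command to move; the robot and the scene stay as the last step left them, time stands still between calls to the robot, and variables do not carry over. Pictures are saved under pics/ and viewed, at most 12 in all, crops included, and the job is handed in when it is done.

```bash
mkdir -p pics; python3 - <<'E'
from rig import env,eyes
import cv2,numpy as np
s=env.read_state(); print(s)
for n in("scene","top"):
    p,d=eyes.grab_frame(n); cv2.imwrite(f"pics/{n}0.png",p[:,:,::-1]); np.save(f"{n}0.npy",d); m=eyes.camera_model(n); print(n,m)
E
```

```text
{'time_s': 0.0, 'joint_positions': array([-1.20701133,  0.46841269, -0.01158964,  1.60366038,  0.00602411,
        1.07141092, -0.05627832]), 'dq': array([-1.58141802e-03,  1.92443797e-03, -1.80514203e-04, -1.36822508e-03,
       -8.33515390e-05,  9.30283988e-04,  3.37598554e-04]), 'joint_torque': array([ 4.65243756e-04, -5.32392704e+01,  2.17225053e-02, -2.51305407e+01,
        1.14549341e-02,  7.81510666e-03,  1.21443642e-05]), 'eef_pos': array([257.01212133, 596.35055481, 208.00012184]), 'tool_rot': array([-6.34599855e-01, -3.07660271e+00,  2.89659741e-03]), 'contact_force': array([ 0.38027681, -0.07599211, -0.9887534 ]), 'wrist_torque': array([ 0.0184608 , -0.01968256, -0.07519471]), 'finger_force': 0.0, 'opening': 85.44687301129633}
scene {'intrinsics': array([[514.33985338,   0.        , 320.36156438],
       [  0.        , 514.33985338, 190.98656189],
       [  0.        ,   0.        ,   1.        ]]), 'R': array([[ 0.6185941 ,  0.78538886,  0.02248746],
       [ 0.52558388, -0.39235096, -0.75486576],
       [-0.58404018,  0.47877455, -0.65549371]]), 't': array([-479.35657837, -113.34767955, 1465.9359903 ])}
top {'intrinsics': array([[453.095991  ,   0.        , 329.41094286],
       [  0.        , 453.095991  , 189.74461384],
       [  0.        ,   0.        ,   1.        ]]), 'R': array([[-0.02792732, -0.99916265, -0.0299008 ],
       [-0.9875733 ,  0.03220669, -0.15382362],
       [ 0.15465782,  0.02523335, -0.9876458 ]]), 't': array([194.36483432, 532.69760904, 974.8760905 ])}
```

View pics/scene0.png

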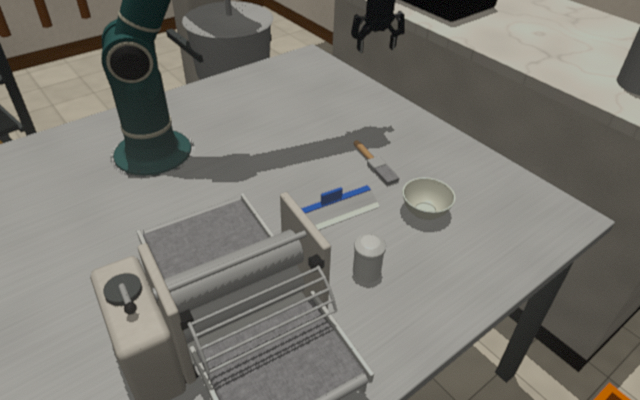

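View pics/top0.png

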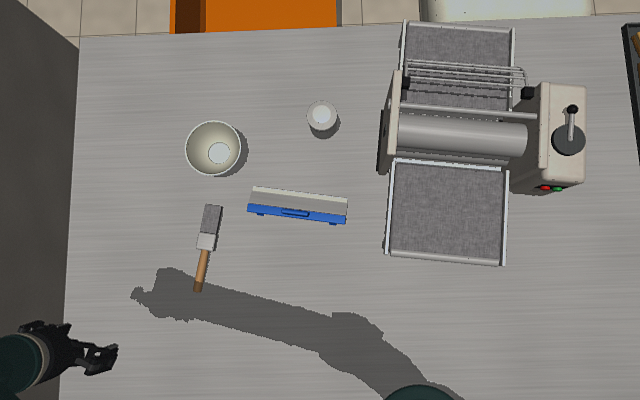

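```bash
cat > h.py <<'E'
import numpy as np,cv2
from rig import env,eyes
def pts(n,d):
    m=eyes.camera_model(n);K=m["intrinsics"];v,u=np.mgrid[:400,:640]
    c=np.stack([(u-K[0,2])/K[0,0]*d,(v-K[1,2])/K[1,1]*d,d],-1)
    return (c-m["t"])@m["R"]
def line(P):
    c=P.mean(0);w=np.linalg.svd(P-c)[2][0];t=(P-c)@w
    return c+w*(t.min()+t.max())/2,w,np.ptp(t)
E
python3 - <<'E'
from h import *
for n in("top","scene"):
    img=cv2.imread(f"pics/{n}0.png");d=np.load(n+"0.npy");W=pts(n,d)
    h=cv2.cvtColor(img,cv2.COLOR_BGR2HSV)
    b=(h[...,0]>100)&(h[...,0]<125)&(h[...,1]>130)&(d>0)&(W[...,2]<90)&(W[...,2]>-10)
    if n=="top": b[:,:200]=0
    print(n,"blue",b.sum(),"z pct",np.percentile(W[b][:,2],[2,25,50,75,98]))
    sp=b&(W[...,2]<35)&(W[...,2]>20); rb=b&(W[...,2]>46)
    for k,m in(("spine",sp),("rib",rb)):
        if m.sum()>5:
            c,w,L=line(W[m]*[1,1,1]);print(k,m.sum(),c,w,L,"median",np.median(W[m],0))
    r=(d>0)&(W[...,2]>190)&(W[...,2]<212)
    print("high bbox");
    nn,lab,st,ce=cv2.connectedComponentsWithStats(r.astype(np.uint8))
    for i in range(1,nn):
        if st[i,4]>60:
            Q=W[lab==i];print(st[i],line(Q),Q.min(0),Q.max(0),np.median(Q,0))
    t=(d>0)&(W[...,2]>213)&(W[...,2]<226)
    nn,lab,st,ce=cv2.connectedComponentsWithStats(t.astype(np.uint8))
    for i in range(1,nn):
        if st[i,4]>30:
            Q=W[lab==i];print("top219",st[i],line(Q))
E
```

```text
top blue 839 z pct [ 5.44322583 27.22687873 28.87599633 30.92209231 60.6671495 ]
spine 664 [488.50341405 256.96317282  28.50449301] [-1.60303524e-01 -9.87067361e-01  8.97682328e-04] 224.979604804538 median [486.16942667 249.15212549  28.50372175]
rib 133 [489.36122822 256.77451213  57.98772359] [-0.16448112 -0.98606989 -0.02474151] 60.140784195361604 median [489.29010736 257.29552405  58.33909324]
high bbox
[ 400   83  146   89 1280] (array([ 651.55489196, -112.80880934,  204.35684587]), array([-0.24096857, -0.97039569, -0.01632031]), np.float64(296.2388097718732)) [ 537.80131239 -237.51869383  190.0165067 ] [707.74572846  33.09776578 211.9934266 ] [ 655.78239297 -159.11411102  205.14154554]
[ 547   84   40   97 2954] (array([ 615.47018854, -284.11883473,  195.57937573]), array([-0.98973697,  0.14195348,  0.01642954]), np.float64(190.34281882613718)) [ 518.69928176 -332.59180812  190.00098986] [ 711.3351323  -239.91696316  211.99909924] [ 606.295354   -281.76100872  192.78301098]
top219 [387  70  16  86 812] (array([657.61775954,  46.11779939, 219.19243386]), array([-0.99190289,  0.1
[... 2795 characters left out ...]
26066]), np.float64(86.15715320438387))
top219 [115  79  48  20 215] (array([ 57.39913524,  -8.62294557, 219.69677935]), array([ 1.65999815e-01,  9.86125519e-01, -7.23329527e-04]), np.float64(124.59548169185476))
top219 [280 192  51  59 665] (array([659.14562513,  44.3102273 , 218.13262118]), array([ 0.99198238, -0.12628313, -0.00485156]), np.float64(169.93299763697635))
top219 [138 243  41  74 901] (array([ 623.12174045, -231.75971267,  218.26726172]), array([ 0.99159595, -0.12935647, -0.00209252]), np.float64(171.04616653474454))
top219 [124 297  13  16 122] (array([ 646.0083615 , -288.44669832,  216.90813874]), array([ 0.98710009, -0.15477777,  0.04095432]), np.float64(30.98947005061035))
```

```bash
cat >> h.py <<'E'
from scipy.spatial.transform import Rotation as Ro
def go(p,yaw=None,dyaw=None):
    """tool-axis shift and turn to world TCP p with tool pointing down, tool y at yaw (rad)"""
    s=env.read_state();R=Ro.from_rotvec(s["tool_rot"])
    y=np.array([np.cos(yaw),np.sin(yaw),0]);z=np.array([0,0,-1.]);T=np.stack([np.cross(y,z),y,z],1)
    d=R.inv().apply(np.array(p)-s["eef_pos"]);r=(R.inv()*Ro.from_matrix(T)).as_rotvec()
    print("eef",s["eef_pos"].round(1),"F",s["contact_force"].round(1),"shift",d.round(2),"turn",r.round(4))
E
python3 - <<'E'
from h import *
go([490.5,256,150],np.deg2rad(170.7))
a=-0.1272;X=np.array([np.cos(a),np.sin(a),0]);Y=np.array([-np.sin(a),np.cos(a),0]);o=np.array([640.8,-92.9,0])
for n in("top","scene"):
    W=pts(n,np.load(n+"0.npy"))-o;x=W@X;y=W@Y;z=W[...,2]
    m=(abs(y)<110)&(x>0)&(x<45)&(z>190)&(z<212)
    L=[(round(y[k].mean()),x[k].mean().round(1),z[k].max().round(1),np.percentile(z[k],50).round(1),int(k.sum())) for k in [m&(abs(y-c)<18) for c in(-90,-54,-18,18,54,90)]]
    print(n,L)
E
```

```text
eef [257.  596.4 208.1] F [-0.   0.2  1.1] shift [-349.12 -220.14   58.49] turn [-1.3000e-03 -1.4000e-03 -1.8154e+00]
top [(-90, np.float64(18.7), np.float64(210.5), np.float64(205.9), 118), (-54, np.float64(18.8), np.float64(209.6), np.float64(205.3), 122), (-18, np.float64(18.6), np.float64(210.4), np.float64(205.7), 120), (18, np.float64(18.9), np.float64(209.5), np.float64(205.8), 119), (54, np.float64(18.7), np.float64(210.9), np.float64(205.7), 121), (90, np.float64(18.8), np.float64(208.7), np.float64(205.6), 117)]
scene [(-90, np.float64(21.8), np.float64(209.2), np.float64(203.9), 159), (-54, np.float64(22.2), np.float64(208.7), np.float64(204.4), 151), (-18, np.float64(22.2), np.float64(208.3), np.float64(204.3), 140), (18, np.float64(22.0), np.float64(208.4), np.float64(204.1), 135), (54, np.float64(22.2), np.float64(208.4), np.float64(204.0), 130), (90, np.float64(22.3), np.float64(209.2), np.float64(204.3), 124)]
```

```bash
R='[-349,-220,58,0,0,-1.8154]'; python3 -m crank '[[-349,-220,58,0,0,-0.9],[-349,-220,58,0,0,-0.9],[-349,-220,58,0,0,-0.9],[-349,-220,58,0,0,-0.9],[-349,-220,58,0,0,-0.9],[-349,-220,58,0,0,-0.9],[-349,-220,58,0,0,-0.9],[-349,-220,58,0,0,-1.815],[-349,-220,58,0,0,-1.815],[-349,-220,58,0,0,-1.815],[-349,-220,58,0,0,-1.815],[-349,-220,58,0,0,-1.815],[-349,-220,58,0,0,-1.815],[-349,-220,58,0,0,-1.815],[-349,-220,58,0,0,-1.815],[-349,-220,58,0,0,-1.815],[-349,-220,58,0,0,-1.815]]' 60
python3 - <<'E'
from h import *
go([490.5,256,150],np.deg2rad(170.7))
m=eyes.camera_model("wrist");print(m);p,d=eyes.grab_frame("wrist");cv2.imwrite("pics/w1.png",p[:,:,::-1]);np.save("w1.npy",d);print(env.read_state()["joint_positions"])
E
```

```text
time_s: 1.52
eef_pos: [490.5, 256.4, 150.7]
tool_rot: [2.029, -2.397, -0.0]
contact_force: [0.6, 0.4, 0.5]
opening: 60.0
finger_force: 0.0
eef [490.5 256.4 150.7] F [0.6 0.4 0.5] shift [ 0.44 -0.04  0.67] turn [ 0.0006 -0.0003 -0.0037]
{'intrinsics': array([[309.70691629,   0.        , 317.19881753],
       [  0.        , 309.70691629, 197.1441982 ],
       [  0.        ,   0.        ,   1.        ]]), 'R': array([[-9.86310694e-01,  1.64895331e-01,  8.62675380e-04],
       [ 1.56570131e-01,  9.34846909e-01,  3.18664479e-01],
       [ 5.17398154e-02,  3.14437253e-01, -9.47867188e-01]]), 't': array([ 440.30069021, -338.7513874 ,  217.75055514])}
[-0.33477826  0.39446509 -0.25711723  1.87989627  0.12670948  0.88337572
  2.3221607 ]
```

View pics/w1.png

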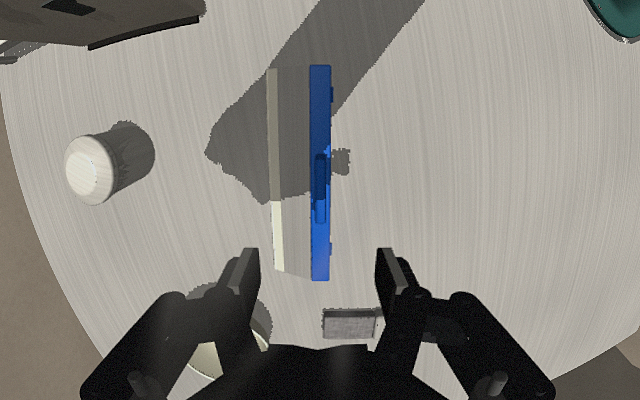

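```bash
cat >> h.py <<'E'
def wpts(d,m=None):
    m=m or eyes.camera_model("wrist");K=m["intrinsics"];v,u=np.mgrid[:400,:640]
    x=(u-K[0,2])/K[0,0];y=(v-K[1,2])/K[1,1];th=np.hypot(x,y)+1e-9;s=np.tan(th)/th
    return (np.stack([x*s*d,y*s*d,d],-1)-m["t"])@m["R"]
E
python3 - <<'E'
from h import *
img=cv2.imread("pics/w1.png");d=np.load("w1.npy");W=wpts(d)
h=cv2.cvtColor(img,cv2.COLOR_BGR2HSV);b=(h[...,0]>100)&(h[...,0]<125)&(h[...,1]>130)&(d>0)
z=W[...,2];print(np.percentile(z[b],[2,25,50,75,98]))
for k,m in(("spine",b&(z>22)&(z<33)),("rib",b&(z>54))):
    c,w,L=line(W[m]);print(k,m.sum(),c,w,L,np.median(W[m],0))
go([490.5,256,150],np.deg2rad(170.7))
E
```

```text
[ 24.80124363  26.23559934  27.00555873  57.65612364 271.98177584]
spine 3481 [486.72691235 257.17198343  26.45858758] [ 1.61949757e-01  9.86798765e-01 -6.87968500e-04] 223.83048645521313 [482.15824206 224.18682169  26.47979648]
rib 1842 [475.8926547  252.0525449  168.13769314] [-0.08780185 -0.03635039  0.9954745 ] 230.67522431463905 [482.16978103 251.35346568 234.7546232 ]
eef [490.6 256.6 150.8] F [-0.6  0.   0.4] shift [ 0.56 -0.03  0.76] turn [ 0.0004 -0.0003 -0.0035]
```

```bash
python3 -m crank '[[0,0,35,0,0,-0.003],[0,0,70,0,0,-0.003],[0,0,95,0,0,-0.003],[0,0,106,0,0,-0.003],[0,0,106,0,0,-0.003]]' 40
python3 -m crank '[[0,0,0,0,0,0],[0,0,0,0,0,0],[0,0,0,0,0,0],[0,0,0,0,0,0],[0,0,0,0,0,0],[0,0,0,0,0,0]]' 0 50
```

```text
time_s: 1.98
eef_pos: [488.8, 255.9, 42.5]
tool_rot: [2.033, -2.389, -0.001]
contact_force: [-0.3, -0.1, -0.2]
opening: 39.7
finger_force: 0.0
time_s: 2.48
eef_pos: [491.1, 256.9, 45.7]
tool_rot: [-2.036, 2.391, -0.001]
contact_force: [-0.6, -0.8, -0.4]
opening: 0.2
finger_force: 0.0
```

```bash
python3 - <<'E'
from h import *
go([491,256,44],np.deg2rad(170.7))
p,d=eyes.grab_frame("wrist");cv2.imwrite("pics/w2.png",p[:,:,::-1])
p,d=eyes.grab_frame("scene");cv2.imwrite("pics/s2.png",cv2.resize(p[120:270,230:470,::-1],None,fx=2.5,fy=2.5))
a=cv2.resize(cv2.imread("pics/w2.png"),None,fx=.9,fy=.9);b=cv2.imread("pics/s2.png");b=b[:240,:576]
cv2.imwrite("pics/c2.png",np.vstack([a,b]))
E
```

```text
eef [491.1 256.9  45.7] F [-0.6 -0.8 -0.4] shift [ 0.93 -0.04  1.74] turn [-0.0011  0.0007  0.0024]
```

View pics/c2.png

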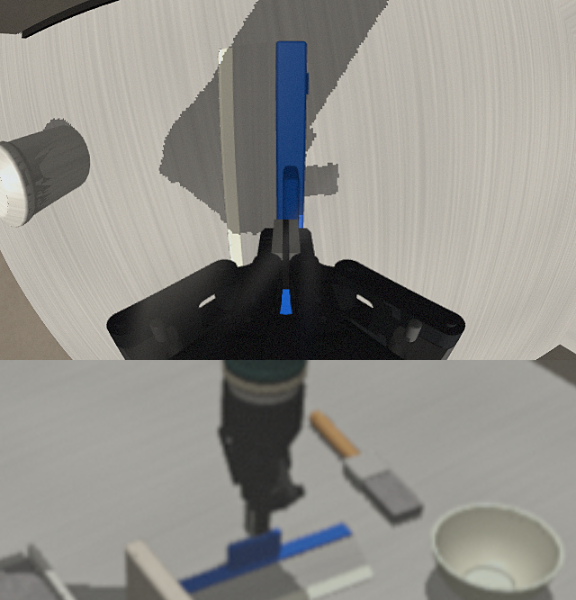

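```bash
python3 - <<'E'
from h import *
print(env.read_state())
a=cv2.imread("pics/w2.png")[150:400,220:420];b=cv2.imread("pics/s2.png")[100:300,150:400]
cv2.imwrite("pics/z2.png",np.hstack([cv2.resize(a,(400,500),interpolation=2),cv2.resize(b,(400,500),interpolation=2)]))
p,d=eyes.grab_frame("scene");W=pts("scene",d)
m=(abs(W[...,0]-491)<60)&(abs(W[...,1]-257)<60)&(W[...,2]>20)&(W[...,2]<140)
dark=p.max(-1)<70; Q=W[m&dark]; 
for z in range(20,140,12):
    q=Q[(Q[:,2]>=z)&(Q[:,2]<z+12)]
    if len(q):print(z,len(q),q.min(0).round(),q.max(0).round(),np.median(q,0).round())
E
```

```text
{'time_s': 2.5833, 'joint_positions': array([-0.36572277,  0.54739239, -0.22339388,  1.93997247,  0.18615227,
        0.6731815 ,  2.27830795]), 'dq': array([-0.00074398,  0.00444479,  0.00141385, -0.00160053,  0.00291332,
       -0.00049663, -0.0021877 ]), 'joint_torque': array([-8.46823896e-04, -4.94785631e+01, -2.89983720e+00, -1.76271003e+01,
        8.22234753e-03, -2.65813331e-03, -3.81358886e-04]), 'eef_pos': array([490.86423882, 256.83273013,  45.36230538]), 'tool_rot': array([-2.03661410e+00,  2.39121875e+00, -2.87005210e-04]), 'contact_force': array([ 0.24593551, -1.03081166, -0.71951553]), 'wrist_torque': array([-0.02336777, -0.04357191,  0.01390576]), 'finger_force': 0.0, 'opening': -0.2022053047799935}
68 12 [491. 248.  71.] [505. 259.  80.] [503. 250.  77.]
80 24 [490. 247.  81.] [507. 258.  92.] [502. 250.  87.]
92 21 [490. 245.  92.] [507. 258. 104.] [501. 250.  98.]
104 22 [483. 241. 105.] [516. 266. 116.] [495. 246. 113.]
116 62 [455. 239. 116.] [529. 267. 128.] [501. 248. 121.]
128 86 [445. 237. 128.] [541. 266. 140.] [505. 247. 135.]
```

View pics/z2.png

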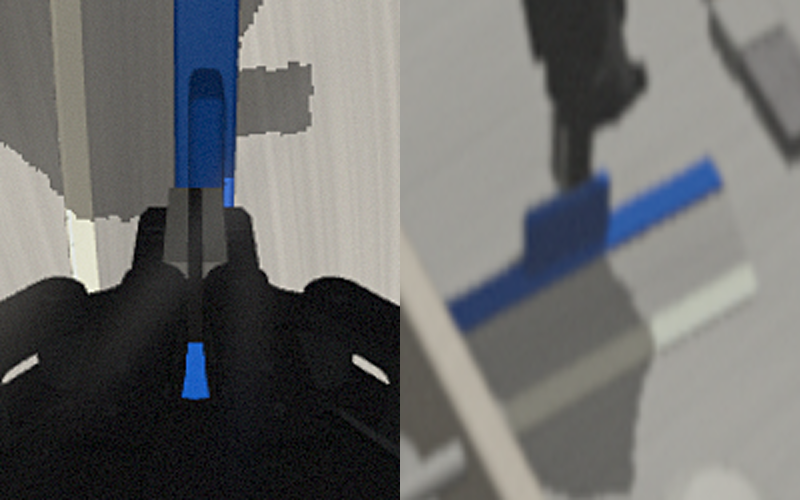

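```bash
python3 - <<'E'
from h import *
print("tips",env.tips_ahead)
p,d=eyes.grab_frame("wrist");W=wpts(d)
for r in (200,225,235,243,246,250,260,270,280):
    print(r,[(c,W[r,c].round().astype(int).tolist(),p[r,c].tolist()) for c in(306,317,328)])
b=W[...,2]
m=(p[...,2].astype(int)-p[...,0]>50)&(d>0);z=b[m];print(np.percentile(z,[2,50,90,98]))
E
```

```text
tips 11.0
200 [(306, [494, 238, 22], [68, 69, 84]), (317, [485, 228, 55], [0, 38, 85]), (328, [479, 229, 57], [11, 42, 90])]
225 [(306, [497, 256, 22], [88, 86, 88]), (317, [487, 242, 57], [2, 49, 97]), (328, [481, 242, 58], [26, 48, 100])]
235 [(306, [498, 262, 23], [93, 89, 92]), (317, [488, 247, 58], [16, 53, 99]), (328, [482, 249, 56], [31, 55, 101])]
243 [(306, [499, 269, 22], [89, 90, 86]), (317, [489, 252, 58], [29, 52, 105]), (328, [483, 253, 58], [51, 63, 100])]
246 [(306, [493, 245, 72], [65, 66, 63]), (317, [488, 246, 73], [24, 19, 23]), (328, [483, 247, 72], [75, 74, 69])]
250 [(306, [493, 245, 77], [71, 69, 61]), (317, [488, 246, 76], [28, 19, 23]), (328, [483, 247, 77], [72, 73, 71])]
260 [(306, [493, 245, 86], [69, 69, 62]), (317, [488, 246, 87], [39, 42, 40]), (328, [483, 247, 86], [85, 81, 78])]
270 [(306, [493, 245, 95], [75, 73, 70]), (317, [488, 246, 95], [47, 47, 50]), (328, [483, 247, 94], [75, 73, 70])]
280 [(306, [492, 245, 102], [69, 70, 67]), (317, [488, 246, 103], [39, 39, 39]), (328, [484, 246, 103], [70, 70, 64])]
[24.76299772 26.49680353 56.22864437 57.82710411]
```

```bash
python3 - <<'E'
from h import *
m=eyes.camera_model("wrist");s=env.read_state();C=-m["R"].T@m["t"];print("cam",C,"cam-eef",C-s["eef_pos"])
p,d=eyes.grab_frame("wrist");W=wpts(d)
z=W[...,2];M=(p[...,2].astype(int)-p[...,0]>50)&(d>0)&(z>52)&(z<62)
q=W[M];print(len(q),q.min(0),q.max(0))
u=np.array([.1622,.9868,0]);n=np.array([.9868,-.1622,0])
e=np.array([488.,246,0]);r=(q-e)@n;t=(q-e)@u;print("perp",np.percentile(r,[1,50,99]),"along",np.percentile(t,[1,99]))
f=W[246:285,290:345].reshape(-1,3);f=f[(f[:,2]>65)&(f[:,2]<105)];r=(f-e)@n;print("fingers perp",np.percentile(r,[1,50,99]))
E
```

```text
cam [476.60263921 175.7698605  208.37550026] cam-eef [-14.1535624  -80.99375132 163.2565645 ]
810 [477.94739006 227.21535369  52.18145632] [490.6678578  253.22702312  59.0449387 ]
perp [-7.60663793 -2.74139885  1.58861669] along [-18.797698     6.09145649]
fingers perp [-12.43628517  -0.05496571  12.31383985]
```

```bash
python3 -m crank '[[0,3,0,0,0,0],[0,3,0,0,0,0],[0,3,0,0,0,0],[0,3,5,0,0,0],[0,3,12,0,0,0],[0,3,20,0,0,0],[0,3,28,0,0,0],[0,3,28,0,0,0]]' 40
python3 - <<'E'
from h import *
p,d=eyes.grab_frame("wrist");W=wpts(d);cv2.imwrite("pics/w3.png",p[150:,170:470,::-1])
z=W[...,2];print(env.read_state()["eef_pos"])
f=(p.max(-1).astype(int)-p.min(-1)<25)&(p.max(-1)<110)&(z>28)&(z<120)&(abs(W[...,0]-489)<50)&(abs(W[...,1]-250)<20)
q=W[f];print(len(q),np.percentile(q[:,2],[0,1,5,20]))
E
```

```text
time_s: 3.4
eef_pos: [486.3, 256.4, 14.8]
tool_rot: [2.035, -2.389, -0.001]
contact_force: [-0.1, -0.3, -0.1]
opening: 40.5
finger_force: 0.0
[486.74528931 256.75138293  15.52848491]
17686 [36.96251852 44.16234923 54.19145019 81.86924975]
```

View pics/w3.png

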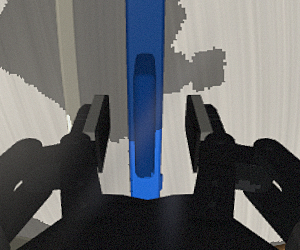

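```bash
python3 -m crank '[[0,0,4,0,0,0],[0,0,7,0,0,0],[0,0,7,0,0,0],[0,0,7,0,0,0],[0,0,7,0,0,0],[0,0,7,0,0,0],[0,0,7,0,0,0],[0,0,7,0,0,0],[0,0,7,0,0,0],[0,0,7,0,0,0]]' 0 60
```

```text
time_s: 4.28
eef_pos: [487.7, 257.3, 10.0]
tool_rot: [-2.037, 2.391, -0.0]
contact_force: [0.4, 0.4, -3.0]
opening: 9.2
finger_force: 60.6
```

```bash
python3 -m crank '[[0,0,-10,0,0,0],[0,0,-30,0,0,0],[0,0,-65,0,0,0],[0,0,-105,0,0,0],[0,0,-145,0,0,0],[0,0,-185,0,0,0],[0,0,-225,0,0,0],[0,0,-255,0,0,0],[0,0,-275,0,0,0],[0,0,-280,0,0,0],[0,0,-280,0,0,0],[0,0,-280,0,0,0]]'
python3 - <<'E'
from h import *
go([660.6,-95.4,290],-0.127); print(env.read_state()["joint_positions"])
E
```

```text
time_s: 5.28
eef_pos: [486.9, 256.8, 288.9]
tool_rot: [2.036, -2.39, -0.0]
contact_force: [-0.4, -0.1, -3.3]
opening: 8.7
finger_force: 60.6
eef [486.9 256.8 288.9] F [-0.4 -0.1 -3.3] shift [ 320.09 -227.42   -0.98] turn [-1.700e-03 -2.000e-03  3.109e+00]
[-0.31141251  0.2460274  -0.27986034  1.74010886  0.07321102  1.16732641
  2.36981677]
```

```bash
python3 -m crank '[[10,-7,0,0,0,0.06],[25,-18,0,0,0,0.16],[45,-32,0,0,0,0.28],[65,-46,0,0,0,0.4],[85,-60,0,0,0,0.52],[105,-75,0,0,0,0.64],[125,-89,0,0,0,0.76],[145,-103,0,0,0,0.88],[165,-117,0,0,0,1.0],[185,-131,0,0,0,1.12],[205,-146,0,0,0,1.24],[225,-160,0,0,0,1.36],[245,-174,0,0,0,1.48],[262,-186,0,0,0,1.6],[280,-199,0,0,0,1.72],[295,-210,0,0,0,1.84],[305,-217,0,0,0,1.96],[315,-224,0,0,0,2.08],[320,-227,0,0,0,2.2],[320,-227,0,0,0,2.32]]'
python3 - <<'E'
from h import *
go([660.6,-95.4,290],-0.127); print(env.read_state()["joint_positions"])
E
```

```text
time_s: 6.95
eef_pos: [659.9, -97.0, 286.5]
tool_rot: [-1.39, -2.813, 0.006]
contact_force: [0.2, 0.2, -3.3]
opening: 8.9
finger_force: 60.4
eef [659.9 -97.  286.5] F [ 0.2  0.2 -3.3] shift [ 0.84  1.5  -3.49] turn [-0.0055 -0.      0.7802]
[-0.10546751  0.44216885  0.28515286  1.48127962 -0.12529258  1.24126362
  0.84803738]
```

Finish the turn, then look with the wrist and other cameras.

```bash
python3 -m crank '[[1,1,-3,0,0,0.12],[1,1,-3,0,0,0.24],[1,1,-3,0,0,0.36],[1,1,-3,0,0,0.48],[1,1,-3,0,0,0.6],[1,1,-3,0,0,0.7],[1,1,-3,0,0,0.77],[1,1,-3,0,0,0.78],[1,1,-3,0,0,0.78]]'
python3 - <<'E'
from h import *
go([660.6,-95.4,290],-0.127); print(env.read_state()["joint_positions"])
m=eyes.camera_model("wrist");R=Ro.from_rotvec(env.read_state()["tool_rot"]);print("cam in tool",R.inv().apply(-m["R"].T@m["t"]-env.read_state()["eef_pos"]))
for n in("wrist","top","scene"):
    p,d=eyes.grab_frame(n);cv2.imwrite(f"pics/{n}4.png",p[:,:,::-1]);np.save(n+"4.npy",d)
import pickle;pickle.dump(m,open("m4","wb"))
a=cv2.imread("pics/wrist4.png");b=cv2.imread("pics/scene4.png")[130:380,60:380]
cv2.imwrite("pics/c4.png",np.hstack([cv2.resize(a,(480,300)),cv2.resize(b,(320,250))[:, :].copy() if 0 else cv2.copyMakeBorder(b,0,50,0,0,0)]))
E
```

```text
time_s: 7.7
eef_pos: [660.3, -93.0, 290.6]
tool_rot: [-2.345, -2.087, 0.005]
contact_force: [0.4, 0.4, -2.6]
opening: 8.8
finger_force: 60.4
eef [660.3 -93.  290.6] F [ 0.4  0.4 -2.6] shift [-2.29  0.61  0.64] turn [-0.0038  0.0007  0.0104]
[-0.21636888  0.45047546  0.43833638  1.48544619 -0.19477806  1.25286748
  0.12867917]
cam in tool [  82.15550314   -1.04281789 -163.24927133]
```

View pics/c4.png

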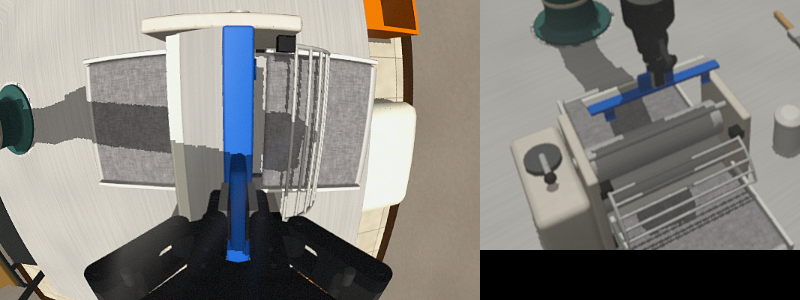

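```bash
cat > meas.py <<'E'
from h import *
import pickle,sys
k=sys.argv[1]
a=-0.1272;X=np.array([np.cos(a),np.sin(a),0]);Y=np.array([-np.sin(a),np.cos(a),0]);o=np.array([640.8,-92.9,0])
s=env.read_state();e=s["eef_pos"]-o;print("eef in sheeter",(e@X).round(1),(e@Y).round(1),e[2].round(1))
for n in("wrist","top","scene"):
    p=cv2.imread(f"pics/{n}{k}.png");d=np.load(n+k+".npy");W=(wpts(d,pickle.load(open("m"+k,"rb"))) if n=="wrist" else pts(n,d))-o
    h=cv2.cvtColor(p,cv2.COLOR_BGR2HSV);x=W@X;y=W@Y;z=W[...,2]
    b=(h[...,0]>100)&(h[...,0]<125)&(h[...,1]>130)&(d>0)&(z>205)&(abs(x-20)<60)&(abs(y)<135)
    print(n,b.sum(),"y",np.percentile(y[b],[.5,99.5]).round(1))
    for lo,hi in((-115,-80),(-80,-42),(42,80),(80,115)):
        m=b&(y>lo)&(y<hi)
        if m.sum()<10: continue
        zm=np.median(z[m]);t=m&(abs(z-zm)<4)
        print("  ",lo,hi,"z",zm.round(1),"x",np.percentile(x[t],[3,97]).round(1),t.sum())
E
python3 meas.py 4
```

```text
eef in sheeter 19.9 2.2 292.0
wrist 11615 y [-68.5 113.5]
   -115 -80 z 283.2 x [30.3 31.3] 11
   -80 -42 z 307.8 x [10.  28.1] 568
   42 80 z 307.5 x [ 8.5 26.8] 3137
   80 115 z 307.4 x [ 8.3 26.6] 2974
top 1006 y [-76.6 114.5]
   -80 -42 z 310.7 x [11.9 29.3] 225
   42 80 z 310.5 x [10.6 28.6] 248
   80 115 z 310.1 x [10.3 27.7] 224
scene 1307 y [-109.1  111.5]
   -115 -80 z 309.4 x [15.6 32.3] 188
   -80 -42 z 309.7 x [15.7 31.9] 227
   42 80 z 310.0 x [14.5 30.4] 179
   80 115 z 309.6 x [14.2 30.4] 148
```

```bash
python3 -m crank '[[-1.5,0,20,0,0,0.01],[-1.5,0,40,0,0,0.01],[-1.5,0,56,0,0,0.01],[-1.5,0,63,0,0,0.01],[-1.5,0,65,0,0,0.01],[-1.5,0,65,0,0,0.01],[-1.5,0,65,0,0,0.01]]'
cat > snap.py <<'E'
from h import *
import pickle,sys
k=sys.argv[1];pickle.dump(eyes.camera_model("wrist"),open("m"+k,"wb"))
for n in("wrist","top","scene"):
    p,d=eyes.grab_frame(n);cv2.imwrite(f"pics/{n}{k}.png",p[:,:,::-1]);np.save(n+k+".npy",d)
a=cv2.imread(f"pics/scene{k}.png")[180:300,130:340];b=cv2.imread(f"pics/top{k}.png")[60:180,370:580]
cv2.imwrite(f"pics/c{k}.png",np.hstack([cv2.resize(i[:,:200],(400,480) if 0 else (400,240)) for i in(a,b)]) if 0 else np.vstack([cv2.resize(i,None,fx=2.5,fy=2.5) for i in(a,b)]))
E
python3 snap.py 5; python3 meas.py 5
```

```text
time_s: 8.43
eef_pos: [661.6, -95.1, 229.1]
tool_rot: [2.358, 2.074, 0.002]
contact_force: [-0.7, 0.4, -1.8]
opening: 9.1
finger_force: 60.3
eef in sheeter 20.9 0.6 229.2
wrist 11582 y [-70.4 111.6]
   -115 -80 z 221.8 x [30.9 31.8] 11
   -80 -42 z 246.1 x [10.8 28.8] 571
   42 80 z 246.0 x [10.8 28.9] 3165
   80 115 z 245.9 x [10.9 29.1] 2809
top 827 y [-67.6 112.6]
   -80 -42 z 248.7 x [12.6 30.8] 146
   42 80 z 248.5 x [12.6 31.3] 219
   80 115 z 248.5 x [12.7 31.4] 192
scene 1279 y [-110.4  110.5]
   -115 -80 z 246.9 x [15.7 32.3] 181
   -80 -42 z 247.4 x [15.7 32.5] 213
   42 80 z 247.5 x [15.9 32.5] 171
   80 115 z 247.3 x [16.3 33. ] 144
```

View pics/c5.png

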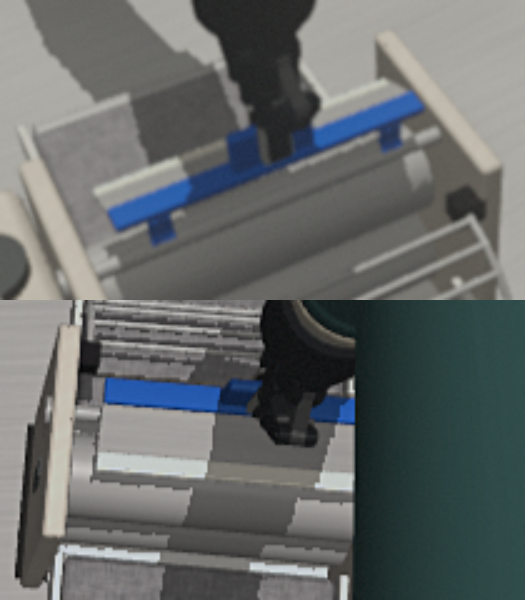

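```bash
cat > mid.py <<'E'
from h import *
import sys
k=sys.argv[1];zs=float(sys.argv[2])
a=-0.1272;X=np.array([np.cos(a),np.sin(a),0]);Y=np.array([-np.sin(a),np.cos(a),0]);o=np.array([640.8,-92.9,0])
def cast(n,u,v,z):
    m=eyes.camera_model(n);r=np.stack([u,v,np.ones(len(u))],1)@np.linalg.inv(m["intrinsics"]).T@m["R"];C=-m["R"].T@m["t"]
    P=C+r*((z-C[2])/r[:,2])[:,None]-o;return P@X,P@Y
for n in("top","scene"):
    for nm,kk,z in(("rod","0",200.),("spine",k,zs)):
        p=cv2.imread(f"pics/{n}{kk}.png");d=np.load(n+kk+".npy");W=pts(n,d)-o;x=W@X;y=W@Y;zz=W[...,2]
        h=cv2.cvtColor(p,cv2.COLOR_BGR2HSV)
        if nm=="rod": M=(abs(y)<108)&(x>3)&(x<40)&(zz>188)&(zz<214)&(d>0)
        else:
            b=(h[...,0]>100)&(h[...,0]<125)&(h[...,1]>130)&(d>0)&(zz>205)&(abs(x-20)<40)&(abs(y)<112)&(abs(y)>42)
            M=b&(zz>np.median(zz[b])-3.)
        lo,hi=[],[]
        for c in np.where(M.sum(0)>2)[0]:
            r=np.where(M[:,c])[0]; lo.append((c,r.min()-.5)); hi.append((c,r.max()+.5))
        lo=np.array(lo,float);hi=np.array(hi,float)
        xl,yl=cast(n,lo[:,0],lo[:,1],z);xh,yh=cast(n,hi[:,0],hi[:,1],z)
        f=lambda X_,Y_:np.median(X_)
        print(n,nm,len(lo),"x edges",np.median(xl).round(2),np.median(xh).round(2),"mid",((np.median(xl)+np.median(xh))/2).round(2))
E
python3 mid.py 5 248
```

```text
top rod 114 x edges 27.1 14.4 mid 20.75
top spine 53 x edges 32.07 12.06 mid 22.07
scene rod 115 x edges 11.22 26.84 mid 19.03
scene spine 81 x edges 15.58 34.49 mid 25.03
```

```bash
python3 -m crank '[[0,-1,4,0,0,0],[0,-1.8,8,0,0,0],[0,-1.8,10,0,0,0],[0,-1.8,10,0,0,0],[0,-1.8,10,0,0,0]]'
python3 snap.py 6; python3 meas.py 6; python3 mid.py 6 238
```

```text
time_s: 9.0
eef_pos: [659.0, -94.5, 217.7]
tool_rot: [-2.359, -2.075, 0.001]
contact_force: [-0.3, 0.1, -2.5]
opening: 9.0
finger_force: 60.4
eef in sheeter 18.5 0.6 218.1
wrist 11463 y [-70.2 111.8]
   -115 -80 z 210.3 x [28.3 29.2] 11
   -80 -42 z 234.7 x [ 8.2 26.2] 571
   42 80 z 234.6 x [ 8.2 26.3] 3154
   80 115 z 234.5 x [ 8.4 26.5] 2836
top 782 y [-65.9 112.6]
   -80 -42 z 237.3 x [10.1 27. ] 124
   42 80 z 237.4 x [10.3 28.6] 209
   80 115 z 237.3 x [10.3 28.2] 182
scene 1277 y [-110.2  110.6]
   -115 -80 z 235.7 x [12.7 30. ] 185
   -80 -42 z 236.2 x [12.9 30. ] 206
   42 80 z 236.2 x [13.1 30.1] 173
   80 115 z 235.7 x [13.4 29.9] 139
top rod 114 x edges 27.1 14.4 mid 20.75
top spine 52 x edges 28.29 9.2 mid 18.75
scene rod 115 x edges 11.22 26.84 mid 19.03
scene spine 79 x edges 14.32 33.04 mid 23.68
```

View pics/c6.png

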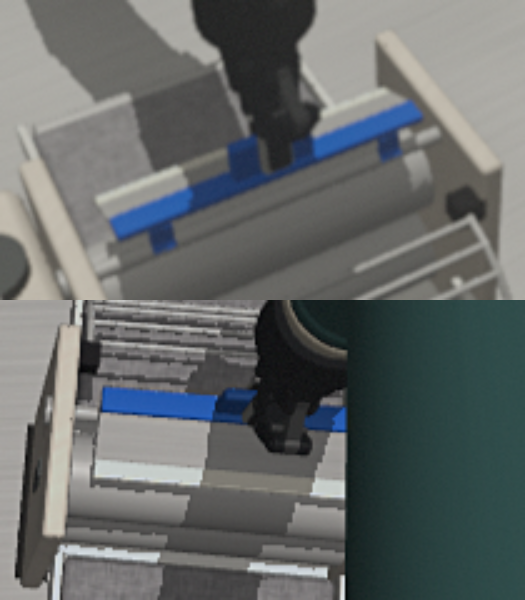

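```bash
python3 -m crank '[[0,0,1,0,0,0],[0,0,2,0,0,0],[0,0,3,0,0,0],[0,0,4,0,0,0],[0,0,4,0,0,0]]'; python3 -m crank '[[0,0,1,0,0,0],[0,0,2,0,0,0],[0,0,2,0,0,0]]'; python3 -m crank '[[0,0,1,0,0,0],[0,0,2,0,0,0],[0,0,2,0,0,0]]'
```

```text
time_s: 9.57
eef_pos: [659.0, -94.6, 213.7]
tool_rot: [-2.359, -2.075, 0.0]
contact_force: [-0.0, 0.3, -2.1]
opening: 8.7
finger_force: 60.4
time_s: 9.82
eef_pos: [659.0, -94.6, 211.7]
tool_rot: [-2.359, -2.075, 0.0]
contact_force: [-0.3, 0.1, -2.3]
opening: 9.0
finger_force: 60.4
time_s: 10.07
eef_pos: [659.0, -94.6, 209.7]
tool_rot: [-2.359, -2.075, 0.0]
contact_force: [0.3, -0.2, -2.2]
opening: 8.8
finger_force: 60.4
```

```bash
for i in 1 2; do python3 -m crank '[[0,0,1,0,0,0],[0,0,1.5,0,0,0],[0,0,1.5,0,0,0]]' | egrep 'eef|contact'; done; python3 -m crank '[[0,0,0.5,0,0,0],[0,0,1,0,0,0],[0,0,1,0,0,0]]'
```

```text
eef_pos: [659.1, -94.6, 208.3]
contact_force: [-0.3, 0.1, -2.2]
eef_pos: [659.1, -94.6, 206.8]
contact_force: [0.0, -0.4, -2.8]
time_s: 10.82
eef_pos: [659.3, -94.6, 206.5]
tool_rot: [2.359, 2.075, 0.001]
contact_force: [-0.8, 0.7, 0.6]
opening: 9.2
finger_force: 60.9
```

```bash
for i in 1 2; do python3 -m crank '[[0,0,0.5,0,0,0],[0,0,1,0,0,0],[0,0,1,0,0,0]]' | egrep 'eef|rot|contact'; done
```

```text
eef_pos: [659.6, -94.7, 205.9]
tool_rot: [2.358, 2.074, 0.002]
contact_force: [-2.3, 0.8, 4.8]
eef_pos: [659.8, -94.8, 205.3]
tool_rot: [2.358, 2.074, 0.002]
contact_force: [-1.8, 0.5, 6.0]
```

```bash
for i in 1 2; do python3 -m crank '[[0,-0.4,0.5,0,0,0],[0,-0.4,1,0,0,0],[0,-0.4,1,0,0,0]]' | egrep 'eef|rot|contact'; done
```

```text
eef_pos: [659.7, -94.8, 204.4]
tool_rot: [2.358, 2.073, 0.003]
contact_force: [-1.1, -0.5, 8.3]
eef_pos: [659.4, -94.7, 203.3]
tool_rot: [2.358, 2.073, 0.003]
contact_force: [-0.0, 0.8, 5.5]
```

```bash
for i in 1 2; do python3 -m crank '[[0,0,0.5,0,0,0],[0,0,0.8,0,0,0],[0,0,0.8,0,0,0]]' | egrep 'eef|rot|contact'; done
```

```text
eef_pos: [659.1, -94.7, 201.8]
tool_rot: [2.358, 2.074, 0.002]
contact_force: [1.0, -0.4, 3.3]
eef_pos: [658.6, -94.6, 200.0]
tool_rot: [2.359, 2.074, 0.0]
contact_force: [1.3, -0.7, 0.6]
```

```bash
for i in 1 2 3; do python3 -m crank '[[0,0,0.5,0,0,0],[0,0,0.8,0,0,0],[0,0,0.8,0,0,0]]' | egrep 'eef|rot|contact'; done
```

```text
eef_pos: [658.4, -94.5, 199.0]
tool_rot: [2.359, 2.075, -0.0]
contact_force: [2.3, -0.4, -1.6]
eef_pos: [658.5, -94.5, 198.5]
tool_rot: [2.359, 2.075, 0.0]
contact_force: [4.1, -2.2, -3.6]
eef_pos: [658.4, -94.5, 197.9]
tool_rot: [2.359, 2.075, 0.0]
contact_force: [3.6, -0.2, -2.0]
```

```bash
for i in 1 2; do python3 -m crank '[[0,0.4,0.3,0,0,0],[0,0.5,0.5,0,0,0],[0,0.5,0.5,0,0,0]]' | egrep 'eef|rot|contact'; done; python3 snap.py 7; python3 meas.py 7; python3 mid.py 7 215
```

```text
eef_pos: [658.6, -94.5, 197.2]
tool_rot: [-2.359, -2.074, 0.001]
contact_force: [2.2, -0.6, -3.4]
eef_pos: [658.6, -94.5, 196.6]
tool_rot: [-2.358, -2.074, 0.002]
contact_force: [0.5, -1.1, -3.4]
eef in sheeter 18.0 0.7 196.6
wrist 11262 y [-69.8 111.8]
   -80 -42 z 213.6 x [ 7.9 25.9] 571
   42 80 z 213.5 x [ 7.9 26. ] 3150
   80 115 z 213.5 x [ 8.  26.1] 2837
top 726 y [-62.5 112.9]
   -80 -42 z 216.1 x [10.  26.2] 102
   42 80 z 216.1 x [ 9.5 27.8] 198
   80 115 z 216.0 x [ 9.7 27.9] 172
scene 1156 y [-111.   110.5]
   -115 -80 z 214.8 x [12.4 29.2] 180
   -80 -42 z 215.1 x [13.1 29.6] 198
   42 80 z 214.9 x [13.1 29.1] 169
   80 115 z 214.8 x [12.7 29.2] 135
top rod 114 x edges 27.1 14.4 mid 20.75
top spine 49 x edges 28.6 9.3 mid 18.95
scene rod 115 x edges 11.22 26.84 mid 19.03
scene spine 77 x edges 12.31 30.89 mid 21.6
```

View pics/c7.png

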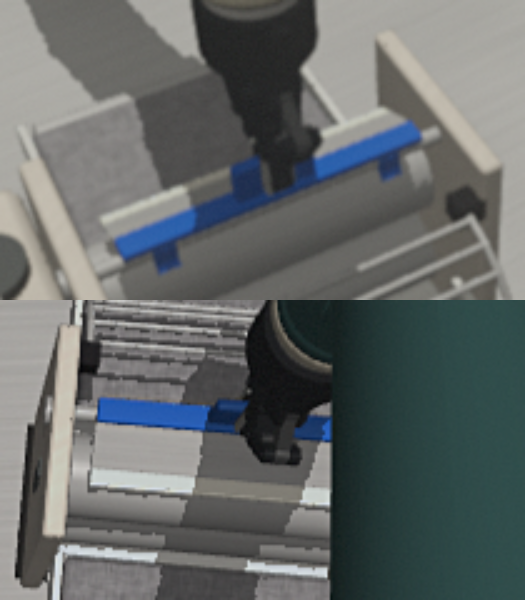

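```bash
python3 -m crank '[[0,0.07,0,-0.02,0,0],[0,0.14,0,-0.04,0,0],[0,0.2,0,-0.06,0,0],[0,0.2,0,-0.06,0,0]]'; python3 -m crank '[[0,0.07,0,-0.02,0,0],[0,0.14,0,-0.04,0,0],[0,0.2,0,-0.06,0,0],[0,0.2,0,-0.06,0,0]]'
```

```text
time_s: 14.05
eef_pos: [658.7, -94.6, 196.7]
tool_rot: [2.325, 2.045, 0.061]
contact_force: [2.2, -0.8, -6.5]
opening: 9.0
finger_force: 60.1
time_s: 14.38
eef_pos: [659.2, -94.6, 196.9]
tool_rot: [2.29, 2.014, 0.121]
contact_force: [1.9, -0.7, -5.2]
opening: 9.5
finger_force: 60.1
```

```bash
cat > f.py <<'E'
from h import *
s=env.read_state();R=Ro.from_rotvec(s["tool_rot"]);a=-0.1272
X=np.array([np.cos(a),np.sin(a),0]);Y=np.array([-np.sin(a),np.cos(a),0]);z=R.apply([0,0,1])
F=s["contact_force"];T=s["wrist_torque"]
print("t",round(s["time_s"],2),"tilt deg",np.degrees(np.arctan2(z@X,-z[2])).round(2),"Fx Fz",(F@X).round(2),F[2].round(2),"Ty",(T@Y).round(3),"eef",s["eef_pos"].round(1),"ff",round(s["finger_force"],1))
E
python3 f.py
python3 -m crank '[[0,0.07,0.3,-0.02,0,0],[0,0.14,0.3,-0.04,0,0],[0,0.14,0.3,-0.04,0,0]]'>/dev/null; python3 f.py
python3 -m crank '[[0,0.05,0,-0.015,0,0],[0,0.1,0,-0.03,0,0],[0,0.1,0,-0.03,0,0]]'>/dev/null; python3 f.py
```

```text
t 14.38 tilt deg 6.86 Fx Fz 1.98 -5.23 Ty -0.282 eef [659.2 -94.6 196.9] ff 60.1
t 14.63 tilt deg 9.09 Fx Fz 0.24 -3.31 Ty 0.172 eef [659.3 -94.7 196.6] ff 60.3
t 14.88 tilt deg 10.86 Fx Fz -0.55 -2.91 Ty 0.276 eef [659.4 -94.7 196.6] ff 60.5
```

```bash
for i in 1 2 3; do python3 -m crank '[[0,0.04,0,-0.01,0,0],[0,0.07,0,-0.02,0,0],[0,0.07,0,-0.02,0,0]]'>/dev/null; python3 f.py; done
```

```text
t 15.13 tilt deg 12.04 Fx Fz 0.47 -2.01 Ty 0.296 eef [659.7 -94.7 196.7] ff 60.5
t 15.38 tilt deg 13.19 Fx Fz 0.16 -2.87 Ty 0.419 eef [659.7 -94.7 196.6] ff 60.5
t 15.63 tilt deg 14.33 Fx Fz -0.61 -1.3 Ty 0.409 eef [659.8 -94.7 196.6] ff 60.5
```

```bash
for i in 1 2 3; do python3 -m crank '[[0,0.04,0,-0.01,0,0],[0,0.07,0,-0.02,0,0],[0,0.07,0,-0.02,0,0]]'>/dev/null; python3 f.py; done
```

```text
t 15.88 tilt deg 15.47 Fx Fz -0.56 -2.74 Ty 0.476 eef [659.8 -94.8 196.6] ff 60.5
t 16.13 tilt deg 16.62 Fx Fz 1.47 -2.91 Ty 0.445 eef [659.9 -94.7 196.6] ff 60.5
t 16.38 tilt deg 17.77 Fx Fz 0.93 -3.44 Ty 0.468 eef [660.  -94.7 196.7] ff 60.5
```

```bash
for i in 1 2 3 4; do python3 -m crank '[[0,0.04,0,-0.01,0,0],[0,0.07,0,-0.02,0,0],[0,0.07,0,-0.02,0,0]]'>/dev/null; python3 f.py; done
```

```text
t 16.63 tilt deg 18.93 Fx Fz 0.06 -2.57 Ty 0.517 eef [660.2 -94.7 196.8] ff 60.6
t 16.88 tilt deg 20.12 Fx Fz -1.83 0.42 Ty 0.851 eef [660.5 -94.8 197.3] ff 61.0
t 17.13 tilt deg 21.28 Fx Fz -2.79 3.84 Ty 1.054 eef [660.7 -94.7 197.5] ff 61.4
t 17.38 tilt deg 22.43 Fx Fz -4.61 6.93 Ty 1.319 eef [660.7 -94.8 197.6] ff 61.9
```

```bash
python3 -m crank '[[0,-0.05,0,0.015,0,0],[0,-0.1,0,0.025,0,0],[0,-0.1,0,0.025,0,0],[0,-0.1,0,0.025,0,0],[0,-0.1,0,0.025,0,0],[0,-0.1,0,0.025,0,0]]'>/dev/null; python3 f.py
```

```text
t 17.88 tilt deg 20.97 Fx Fz -3.51 4.59 Ty 1.022 eef [660.9 -94.8 197.1] ff 61.6
```

```bash
python3 -m crank '[[0,0,0,0.01,0,0],[0,0,0,0.01,0,0],[0,0,0,0.01,0,0],[0,0,0,0.01,0,0],[0,0,0,0.01,0,0]]'>/dev/null; python3 f.py; python3 snap.py 8; python3 -m crank '[[0,0,0,0,0,0],[0,0,0,0,0,0],[0,0,0,0,0,0],[0,0,0,0,0,0],[0,0,0,0,0,0],[0,0,0,0,0,0]]' 26; python3 f.py
```

```text
t 18.3 tilt deg 20.38 Fx Fz -2.02 3.88 Ty 0.778 eef [660.8 -94.8 197. ] ff 61.5
time_s: 18.95
eef_pos: [660.6, -94.8, 196.8]
tool_rot: [2.144, 1.886, 0.338]
contact_force: [0.2, 0.4, 0.3]
opening: 26.3
finger_force: 0.0
t 18.95 tilt deg 20.34 Fx Fz 0.19 0.32 Ty 0.358 eef [660.6 -94.8 196.8] ff 0.0
```

```bash
python3 -m crank '[[0,0,-8,0,0,0],[0,0,-20,0,0,0],[0,0,-40,0,0,0],[0,0,-70,0,0,0],[0,0,-100,0,0,0],[0,0,-130,0,0,0],[0,0,-130,0,0,0]]' >/dev/null; python3 f.py; python3 snap.py 9; python3 - <<'E'
from h import *
a=-0.1272;X=np.array([np.cos(a),np.sin(a),0]);Y=np.array([-np.sin(a),np.cos(a),0]);o=np.array([640.8,-92.9,0])
for n in("top","scene"):
    p=cv2.imread(f"pics/{n}9.png");d=np.load(n+"9.npy");W=pts(n,d)-o;x=W@X;y=W@Y;z=W[...,2]
    h=cv2.cvtColor(p,cv2.COLOR_BGR2HSV);b=(h[...,0]>100)&(h[...,0]<125)&(h[...,1]>130)&(d>0)&(z>150)&(abs(x-20)<40)&(abs(y)<135)
    for lo,hi in((-115,-80),(-25,25),(80,115)):
        m=b&(y>lo)&(y<hi)
        if m.sum()>9: print(n,lo,"x",np.percentile(x[m],[3,50,97]).round(1),"z",np.percentile(z[m],[3,50,97]).round(1))
    print("y",np.percentile(y[b],[.5,99.5]))
E
```

```text
t 19.53 tilt deg 20.99 Fx Fz 1.66 0.21 Ty 0.227 eef [617.4 -89.9 326.9] ff 0.0
top -25 x [ 1.5  7.5 22.8] z [210.  240.5 246.1]
top 80 x [ 6.7 15.1 25.2] z [207.6 214.3 217.9]
y [-36.28688849 112.84553868]
scene -115 x [10.8 23.5 33.8] z [193.5 212.8 217. ]
scene -25 x [ 7.3 14.6 24.9] z [212.9 226.9 243.5]
scene 80 x [10.3 23.8 34.1] z [192.8 212.5 216.7]
y [-110.15750389  109.75578187]
```

View pics/c9.png

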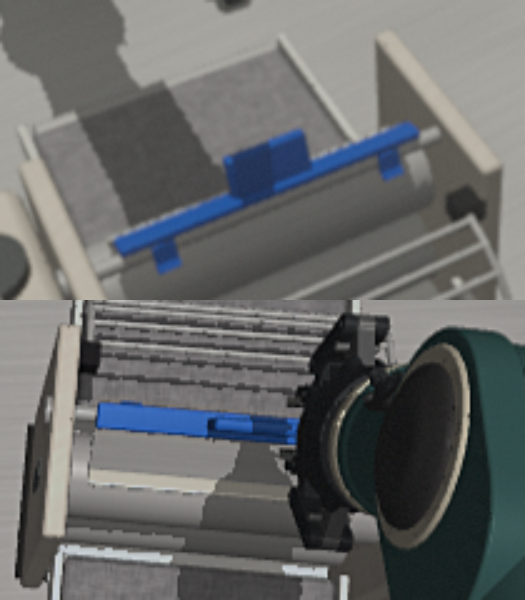

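```bash
python3 -m crank '[[0,0,-140,0,0,0],[0,0,-20,0,0,0],[0,0,-20,0,0,0],[0,0,-20,0,0,0],[0,0,-20,0,0,0],[0,0,-20,0,0,0]]' | head -3; python3 -c "
from rig import hand_in
print(hand_in())"
```

```text
time_s: 20.18
eef_pos: [608.6, -88.1, 336.7]
tool_rot: [2.145, 1.887, 0.336]
the job is handed in; nothing more can be done
None
```

The scraper is clipped on the tie rod, centred between the cheeks, with its lip resting on the upper roller; I let go, backed the arm clear and handed the job in at about 20 s, but no verdict was returned.

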